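Uncover a sweet and present it on its tray over the metal detector

ROBOT

A 6-joint arm with a two-finger parallel gripper is mounted at the origin on the work surface. World frame = base frame: x ahead of the robot, y to its left, z up, the work surface at z = 0. Lengths are in m, angles in rad, forces in N, time in s.
With the tool pointing down it reaches from about 0.375 to 0.925 m from the base axis. Payload 5.7 kg.
Tool frame: the origin (TCP) lies midway between the tips of the shut fingers; the grasp point (between the pads) lies 19 mm behind it; z points along the fingers, y is the line along which they close (so a half turn about z gives the same grasp; the last joint's range is limited). The gripper opens to 85 mm and grips with 20 to 120 N. Pads are 22 mm wide; open, the fingers measure 114 mm over their backs; the gripper's body (76 mm by 85 mm) begins 54 mm behind the grasp point. The pads swing forward as they close: fully open they stand 13 mm farther back than shut.
Start: joints at [1.104, 0.359, 1.51, -0, 1.272, -0.115], TCP at [0.207, 0.563, 0.207] pointing down, gripper open.
Joint ranges: [-2.97, 2.97], [-1.01, 2.36], [0.21, 2.38], [-0.96, 4.11], [0.2, 2.71], [-2.98, 2.98]. Speed limits (rad/s): [2.39, 2.39, 3.14, 3.14, 3.14, 3.14].

INTERFACE

Orientations are given as [roll, pitch, yaw] about the fixed x, y, z axes, in that order (R = Rz(yaw) Ry(pitch) Rx(roll)).
In Python, from workcell import manip, optics gives the robot as it stands. The module is installed in compiled form; this text tells all that it offers.
- The arm moves only by the tool apply_moves, never from a script. Its argument "series" is a list that holds one entry, the list of rows, each a list of 6 numbers: the shift along the tool's x, y, z in cm, then the turn, a rotation vector about the tool's x, y, z in units of 5 degrees (1.0 is 5 degrees). In form: [[[tx, ty, tz, ax, ay, az], ...]]. A call has 1 to 20 rows; each row is the pose to reach, as a shift and turn from the pose commanded when the call began, along the tool's axes at that moment; what a row does not reach only later rows make up. A row lasts 1/12 s, in which the tool goes at most 41.7 mm and 7.16 degrees, less where a joint would pass 70% of its speed; a pose out of reach is approached as far as the arm can. A call with a gripper value outside its range is refused whole. "hand" is the gripper command: -1 is fully open, 1 is shut, values between are in proportion, set as the call begins (left out, the last holds). The fingers move at their own pace and stop on an object; the grip force is fixed at half the most. Time passes only in rows, so rows that repeat a pose let the fingers close. It gives the time, the measured TCP pose, the force, the opening and the grip force at its end, in the units of the state.
- manip.sense(): the state, without advancing time (a new reading comes with each control period).
- optics.get_image(name): name is "side" or "top" or "wrist"; returns (picture, depth): 384x512x3 uint8, red, green, blue; 384x512 float32, m along the optical axis (not along the pixel's ray), 0 where there is no reading.
- optics.calibration(name): a dict with "K" (3x3 intrinsics, pixels), "D" ([k1, k2, p1, p2, k3] as OpenCV has them; the pictures are not rectified), "eye" and "attitude" of the camera in the world. Camera axes: x right, y down, z forward; pixel columns grow to the right and rows downward; lengths in m; the calibration is good to about 2 mm. A picture is of the moment at which its call begins: read the wrist's pose just before it. calibration takes no time and is no camera call; for the wrist camera it gives the pose at the moment of the call.
- manip.job_done(): hands the job in; it is judged then, once.
The state is a dict: "time": time; "joint_positions": joint angles; "joint_velocities": joint speeds; "tau": joint torques, N m; "ee_pos": TCP position; "eef_rot": TCP orientation; "contact_force": force on the tool from outside, world axes, zero at the start; "ft_torque": the same for the moment, N m; "finger_gap": opening from 0.0 (shut) to 1.0 (fully open); "grip_force": force on a finger pad.
Only numpy, scipy, OpenCV 4.12 (cv2) and the standard library are available. Lean on these libraries where they do the work, as an engineer would, in place of code of your own. Each camera call takes 0.05 s, during which the arm holds its last target. There are 200 camera calls.

TASK

Check the sweet for metal: lift the steel dust cover off the sample tray by its handle and set it down gently, upright, on the cork mat, and let go of it. Then lift the tray off the kitchen scale by its arch handle, without letting the loose sweet roll out of its pocket, and carry it to the metal detector. Finish while still holding the tray: level, still, with the sweet over the middle of the detector plate and the tray's underside about 4 cm above it, touching nothing but the gripper; leave everything else on the table where it is.

Things in the scene. Friction and masses are not known exactly. Their poses are not given: they have to be found in the camera images.
- tray_handle (a point): Grey plastic sample tray 190 x 120 x 6 mm, 0.26 kg, aluminium arch handle across its middle; on the scale, turned any way. Point: centre of the arch's level flat bar, 12 mm thick (tray x), 16 high, 114 long (tray y), 82 mm above the underside; open 68 mm below, posts 102 mm apart. x along the 190 mm, y along the bar, z up. Grip from above, closing along tray x.
- tray_bottom (a point): Centre of the tray's underside, 82 mm straight below tray_handle; axes as the tray's.
- pocket (a point): Place of the sweet's centre when centred in its pocket: 15 mm above the pocket floor, on the tray's +x side, 52 mm from the tray's centre. The pocket is a round rim 4 mm high standing on the plate, 44 mm inside and 52 mm outside diameter; the same, empty pocket is on the -x side. Axes as the tray's.
- sweet_center (a point): Centre of the loose round hard sweet, a brown ball 30 mm in diameter, about 22 g, lying in the tray's +x pocket, hidden under the cover at the start. It rolls freely within the rim.
- cover_handle (a point): Steel dust cover, loose, 0.13 kg: upside-down cup 64 mm across, 42 high, with an upright round handle 18 across, 40 long on top; at first over the sweet, around the pocket's rim. Point: on the handle's axis, 25 mm above the cup's top, 67 above its lower rim. z up. The tray's arch is 52 mm beside it: close fingers along tray y. Lift straight up 50 mm to clear the sweet.
- cover_rim (a point): Centre of the cover's lower rim (open mouth, downwards), 67 mm below cover_handle; z up.
- mat_top (a point): Centre of the top of a round cork mat, 110 mm in diameter, 5 mm thick, fixed to the table; z up.
- scale_platform (a point): Centre of the top of the round platform (140 mm diameter) of a white kitchen scale, 47 mm above the table. The scale is fixed, does not give, 195 x 150 mm in plan, its display towards the robot.
- detector_plate (a point): Centre of the top of the white square plate (120 mm) of a tabletop metal detector: a grey box 150 x 150 mm with a black border round the plate, the plate's top 48 mm above the table, fixed; z up. The scale, the detector and the mat stand side by side in any order, about 300 mm apart.
- carton_a: Bystander: orange snack carton 85 x 30 x 24 mm lying between two of the stations, long side along x; origin under its centre. Leave alone.
- carton_b: Bystander: like carton_a, between the other two stations.
- jar: Bystander: amber glass jar 60 mm across, 85 mm high, beyond the stations; origin under its centre.
- tin: Bystander: can 70 mm across, 80 mm high, beyond the stations; origin under its centre.
- beaker: Bystander: open steel cup 70 mm across, 80 mm high, beyond the stations; origin under its centre.
- scoop: Bystander: steel spoon lying left of the stations.
- weight: Bystander: brass calibration weight 38 mm across, 54 mm high, between two stations; origin under its centre.
There are look-alikes about, which are no part of the job. Leave any pink or red look-alike of the part that bears tray_handle alone.

How it is judged:
On the way, in this order (a step that is already met when the one before it is completed fails the run):
1. the cover stands upright on the cork mat, let go, the sweet still in its pocket (horizontal distance between cover_rim and mat_top below 0.045 m and angle between cover_rim's own z axis and vertical below 0.1 rad and z of cover_rim in the frame of mat_top between -0.006 and 0.006 m and contact force between cover and the fingers below 0.1 N and linear speed of cover below 0.03 m/s and distance between sweet_center and pocket below 0.022 m), for 0.2 s.
2. the tray is lifted clear of the scale with the sweet in its pocket (z of tray_bottom in the frame of scale_platform above 0.02 m and distance between sweet_center and pocket below 0.022 m and contact force between tray and the fingers above 0.5 N), for 0.2 s.
At the end, for the whole second after the job is handed in: Tray held by the gripper alone, still, tilt < 0.12 rad, underside 15-75 mm above the detector plate, sweet in its pocket and within 40 mm sideways of the plate's centre; cover upright, released on the cork mat within 45 mm of its centre; no bystander moved 40 mm (all of step 1 and horizontal distance between sweet_center and detector_plate below 0.04 m and z of tray_bottom in the frame of detector_plate between 0.015 and 0.075 m and angle between tray_bottom's own z axis and vertical below 0.12 rad and linear speed of tray below 0.03 m/s and angular speed of tray below 0.2 rad/s and linear speed of sweet below 0.05 m/s and contact force between tray and the fingers above 0.5 N and contact force between tray and detector below 0.1 N and contact force between tray and scale below 0.1 N and contact force between tray and cover below 0.1 N and contact force between tray and carton_a below 0.1 N and contact force between tray and carton_b below 0.1 N and contact force between tray and jar below 0.1 N and contact force between tray and tin below 0.1 N and contact force between tray and beaker below 0.1 N and contact force between tray and scoop below 0.1 N and contact force between tray and weight below 0.1 N and distance of each of carton_a, carton_b, jar, tin, beaker, scoop, weight from where it was at the start of the episode below 0.04 m); the arm keeps its last pose, push and grip.
It fails at once if the sweet rolls out of its pocket (distance between sweet_center and pocket above 0.026 m).
It fails at once if the cover is dropped (linear speed of cover above 0.7 m/s and contact force between cover and the fingers below 0.05 N).
It fails at once if a bystander is disturbed (moved 40 mm or more) (distance of any of carton_a, carton_b, jar, tin, beaker, scoop, weight from where it was at the start of the episode above 0.04 m).
It also fails if it takes over 72 s, if anything falls off the work surface, if the arm or the gripper's body presses on something with over 40 N, if the wrist force passes 120 N, or if a joint passes its speed limit or range.

## Working session

There is one attempt and no reset: what is moved stays moved. The work goes in short steps, Python scripts to look and compute and a tool call to move; the robot and the scene stay as the last step left them, time stands still between calls to the robot, and variables do not carry over. Pictures are saved under pics/ and viewed, at most 10 in all, crops included, and the job is handed in when it is done.

Besides the shell and the picture viewer there is one more tool, called after "Request:" by a JSON object that holds its "op" and its "data". apply_moves: Moves the arm, as the interface text tells. Its arguments: {"type":"object","properties":{"series":{"type":"array"},"hand":{"type":"number"}},"required":["series"]}

```bash
mkdir -p pics; cat > h.py <<'E'
import numpy as np, cv2
from workcell import manip, optics
from scipy.spatial.transform import Rotation as R
def att(c):
    a=np.array(c["attitude"],float)
    return a if a.shape==(3,3) else (R.from_euler('xyz',a).as_matrix() if a.size==3 else R.from_quat(a).as_matrix())
def grab(n):
    c=optics.calibration(n); im,d=optics.get_image(n)
    np.savez(n+'.npz',im=im,d=d,K=c["K"],D=c["D"],eye=c["eye"],A=att(c)); return im,d
def cloud(n):
    z=np.load(n+'.npz'); h,w=z['d'].shape
    uv=np.stack(np.meshgrid(np.arange(w),np.arange(h)),-1).reshape(-1,1,2).astype(float)
    r=cv2.undistortPoints(uv,z['K'],z['D']).reshape(h,w,2)
    P=np.dstack([r,np.ones((h,w))])*z['d'][...,None]
    return P@z['A'].T+z['eye'],z['im'],z['d']
def save(n,im): cv2.imwrite('pics/'+n+'.png',im[...,::-1])
E
python3 - <<'E'
from h import *
print(optics.calibration("top"),optics.calibration("side")["eye"]); print(manip.sense())
a,_=grab("top");b,_=grab("side");grab("wrist")
save("top",cv2.resize(a,(800,600)));save("side",cv2.resize(b,(800,600)))
E
```

```text
{'K': array([[358.87009381,   0.        , 257.59212235],
       [  0.        , 358.87009381, 198.56532943],
       [  0.        ,   0.        ,   1.        ]]), 'D': array([-0.00151173,  0.        ,  0.        ,  0.        ,  0.        ]), 'eye': array([0.45198975, 0.0482725 , 1.30969246]), 'attitude': array([-3.08858461e+00,  2.28858101e-04, -1.54657410e+00])} [-0.0036705  -0.47717752  0.76712084]
{'time': 0.0, 'joint_positions': array([ 1.10387300e+00,  3.59495238e-01,  1.51144472e+00,  1.67963654e-06,
        1.27251216e+00, -1.15112429e-01]), 'joint_velocities': array([-0.00215858,  0.00031774,  0.00013902,  0.0006984 , -0.00134353,
       -0.00099074]), 'tau': array([ 3.16631058e-04, -5.27638221e+01, -2.78621793e+01, -2.90973185e-04,
        1.34550684e-02, -2.50544758e-05]), 'ee_pos': array([0.20643975, 0.56258484, 0.20655478]), 'eef_rot': array([-3.13974568e+00, -2.15168705e-04,  2.78978106e+00]), 'contact_force': array([ 0.27332366, -0.09452956, -0.74417512]), 'ft_torque': array([ 0.00362897, -0.03653721, -0.02804796]), 'grip_force': 0.0, 'finger_gap': 1.0034112820161318}
```

View pics/top.png

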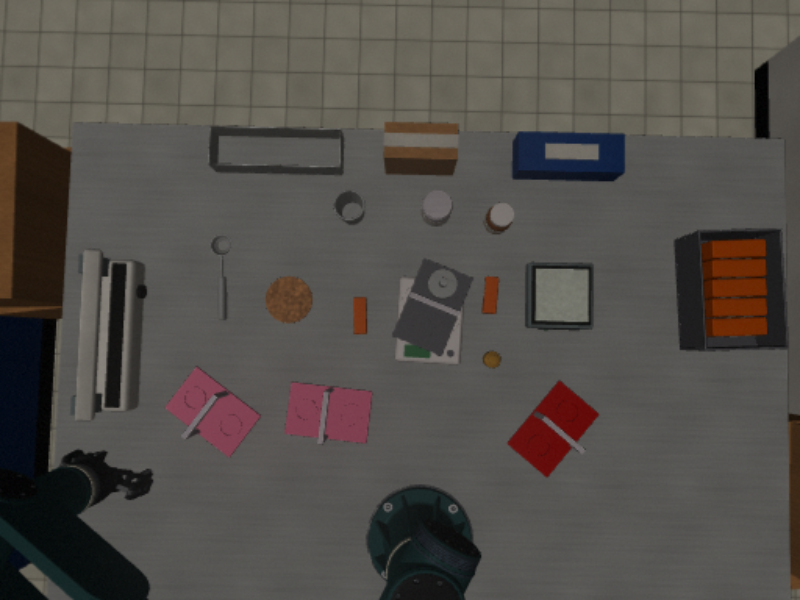

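View pics/side.png

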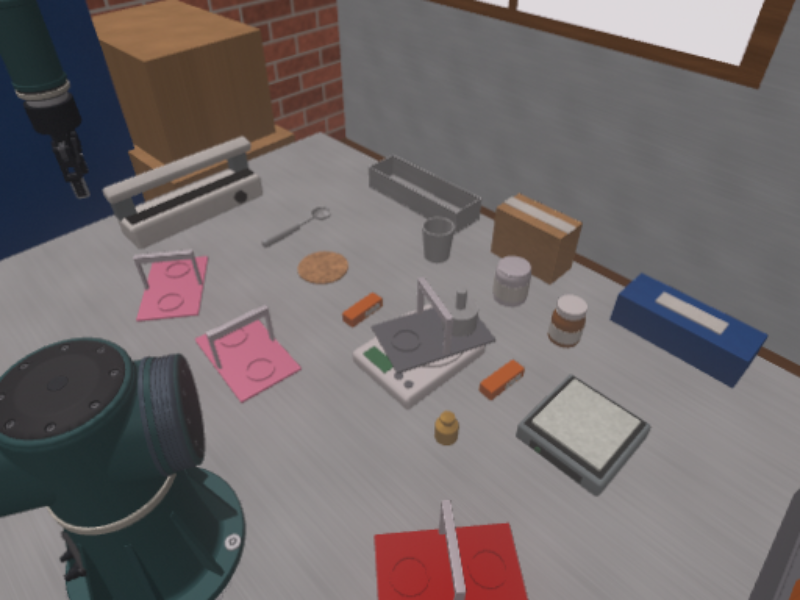

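The top picture shows the grey tray on the scale at (433,307), with the steel cover at (442,283) on its far end and the arch bar running across at about (433,302). The mat is at (289,299) and the detector at (559,295). The pink trays at (213,411) and (328,412) and the red one at (553,428) are look-alikes. The grey one fits, because it is the one on the scale and it has the cover. I'll confirm this in a crop.

```bash
python3 - <<'E'
from h import *
P,im,d=cloud("top"); V,U=np.mgrid[:384,:512]; u=U*800/512; v=V*600/384
def reg(cx,cy,r): return (abs(u-cx)<r)&(abs(v-cy)<r)&(d>0)
def st(n,m): p=P[m]; print(n,m.sum(),p.mean(0).round(4),'mid',((p.max(0)+p.min(0))/2).round(4),'std',p.std(0).round(4))
z=P[...,2]
hsv=cv2.cvtColor(im,cv2.COLOR_RGB2HSV)
print('table z',np.median(z[reg(250,250,12)]),np.median(z[reg(480,420,10)]))
st('mat',reg(289,299,32)&(hsv[...,1]>90)&(hsv[...,0]<20))
st('det',reg(559,295,45)&(z>.04)&(z<.056)&(im.min(2)>130))
st('detbox',reg(559,295,45)&(z>.03))
m=reg(433,307,60)&(z>.122); 
st('high',m)
n,l=cv2.connectedComponents(m.astype(np.uint8))
for i in range(1,n): 
    if (l==i).sum()>5: st('c%d'%i,l==i)
    if (l==i).sum()>40:
        q=P[l==i][:,:2]; r=cv2.minAreaRect(q.astype(np.float32)); w=np.linalg.svd(q-q.mean(0))[2][0]; print(r,np.degrees(np.arctan2(w[1],w[0])))
m=reg(433,307,60)&(z>.085)&(z<.105)&(u>420)&(v<302); st('covertop',m)
m=reg(433,307,60)&(z>.049)&(z<.06); r=cv2.minAreaRect(P[m][:,:2].astype(np.float32)); print('plate',r, m.sum(),np.median(z[m]))
for n,x,y in [('cartA',360,315),('cartB',490,295),('weight',491,359),('jar',499,216),('tin',437,207),('beaker',349,207)]:
    st(n,reg(x,y,25)&(z>.012))
c=cv2.resize(im[150:245,230:400],(800,447),interpolation=cv2.INTER_CUBIC); save("crop",c)
E
```

```text
table z -0.0003624692042036859 -0.0006228715216480829
mat 693 [0.5416 0.3178 0.0045] mid [0.5409 0.3176 0.0043] std [0.0271 0.0274 0.0027]<stdin>:4: RuntimeWarning: Mean of empty slice.
  ret = um.true_divide(
Traceback (most recent call last):
ValueError: zero-size array to reduction operation maximum which has no identity
```

```bash
cat > m.py <<'E'
from h import *
P,im,d=cloud("top"); V,U=np.mgrid[:384,:512]; u=U*800/512; v=V*600/384
def reg(cx,cy,r): return (abs(u-cx)<r)&(abs(v-cy)<r)&(d>0)
def st(n,m):
    p=P[m]
    if len(p)==0: print(n,'none'); return
    print(n,m.sum(),p.mean(0).round(4),'mid',((p.max(0)+p.min(0))/2).round(4),'ext',np.ptp(p,0).round(4))
z=P[...,2]
print('det z',z[reg(559,295,4)].round(3).ravel()[:5],im[int(295*.64),int(559*.64)])
st('det',reg(559,295,45)&(z>.03)&(im.min(2)>90))
st('detbox',reg(559,295,45)&(z>.03))
m=reg(433,307,60)&(z>.118)
n,l=cv2.connectedComponents(m.astype(np.uint8))
for i in range(1,n): 
    if (l==i).sum()>5: st('c%d'%i,l==i)
    if (l==i).sum()>30:
        q=P[l==i][:,:2]; w=np.linalg.svd(q-q.mean(0))[2][0]; print(cv2.minAreaRect(q.astype(np.float32)),np.degrees(np.arctan2(w[1],w[0])))
st('covertop',reg(442,283,30)&(z>.085)&(z<.105))
m=reg(433,307,60)&(z>.049)&(z<.06); print('plate',cv2.minAreaRect(P[m][:,:2].astype(np.float32)), m.sum(),np.median(z[m]))
for n,x,y in [('cartA',360,315),('cartB',490,295),('weight',491,359),('jar',499,216),('tin',437,207),('beaker',349,207)]:
    st(n,reg(x,y,25)&(z>.012))
save("crop",cv2.resize(im[150:245,230:400],(800,447),interpolation=cv2.INTER_CUBIC))
E
python3 m.py
```

```text
det z [0.048 0.052 0.047 0.05  0.049] [115 116 107]
det 1091 [ 0.5638 -0.3065  0.0477] mid [ 0.5638 -0.3067  0.048 ] ext [0.1175 0.1165 0.0151]
detbox 1763 [ 0.5624 -0.3046  0.0445] mid [ 0.563  -0.3073  0.0428] ext [0.1515 0.1511 0.0254]
c1 25 [ 0.5775 -0.0341  0.133 ] mid [ 0.5778 -0.034   0.1304] ext [0.0137 0.0165 0.0127]
c2 136 [ 0.5292 -0.0158  0.1359] mid [ 0.5292 -0.0165  0.1312] ext [0.0474 0.1058 0.0191]
((0.529703676700592, -0.015911847352981567), (0.11173669993877411, 0.012294864282011986), 69.02693176269531) -110.89524690872722
covertop 247 [ 0.5776 -0.0342  0.0946] mid [ 0.5783 -0.0348  0.0946] ext [0.0619 0.0614 0.0125]
plate ((0.5109664797782898, -0.06493446230888367), (0.242168128490448, 0.18981416523456573), 69.2411880493164) 1351 0.05287243119712981
cartA 211 [0.507  0.1491 0.023 ] mid [0.5073 0.1489 0.0205] ext [0.083  0.0308 0.0158]
cartB 238 [ 0.5653 -0.1421  0.0275] mid [ 0.5617 -0.1277  0.037 ] ext [0.0834 0.077  0.0478]
weight 89 [ 0.4149 -0.1527  0.0404] mid [ 0.4147 -0.1539  0.0381] ext [0.0324 0.0346 0.0388]
jar 288 [ 0.7296 -0.1588  0.0709] mid [ 0.7325 -0.1612  0.0509] ext [0.0541 0.0567 0.0772]
tin 367 [ 0.7495 -0.019   0.0716] mid [ 0.7536 -0.0198  0.0494] ext [0.0669 0.0688 0.0747]
beaker 229 [0.7562 0.1782 0.0566] mid [0.7504 0.1745 0.0485] ext [0.0682 0.0667 0.0724]
```

View pics/crop.png

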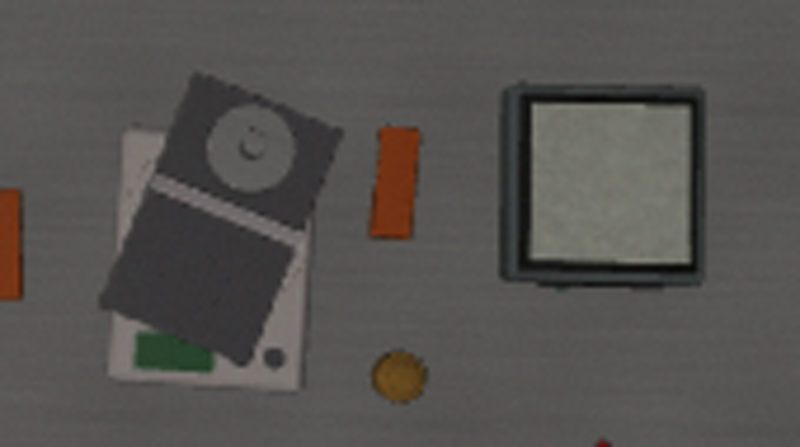

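The crop confirms it: the grey tray is on the scale, with the bar running from (152,182) to (300,240) and the cover with its handle at (252,150). Tray yaw is about -20.9°, and the cover sits on the +x side.

```bash
cat >> h.py <<'E'
def plan(p,yawdeg):
    s=manip.sense(); A=R.from_euler('xyz',s['eef_rot']); G=R.from_euler('xyz',[np.pi,0,np.radians(yawdeg)])
    print('t',s['time'],'at',s['ee_pos'].round(4),np.degrees(s['eef_rot']).round(2),'gap',s['finger_gap'],'F',s['contact_force'].round(2))
    print('shift cm',(A.inv().apply(np.array(p)-s['ee_pos'])*100).round(2),'turn',(np.degrees((A.inv()*G).as_rotvec())/5).round(3))
E
python3 -c "
from h import *
plan([.578,-.0345,.20],159.1)"
```

```text
t 0.15 at [0.2065 0.5627 0.2067] [-1.7992e+02 -1.0000e-02  1.5985e+02] gap 1.004113288288741 F [-0.55 -0.23  0.95]
shift cm [-55.45 -43.27   0.73] turn [-0.017 -0.002  0.15 ]
```

Request:
{"op": "apply_moves", "data": {"series": [[[-1.5,-1.2,0,0,0,0],[-4.2,-3.3,0,0,0,0],[-7.2,-5.6,0,0,0,0],[-10.4,-8.1,0,0,0,0.1],[-13.6,-10.6,0,0,0,0.1],[-16.8,-13.1,0,0,0,0.1],[-20,-15.6,0,0,0,0.15],[-23.2,-18.1,0,0,0,0.15],[-26.4,-20.6,0,0,0,0.15],[-29.6,-23.1,0,0,0,0.15],[-32.8,-25.6,0,0,0,0.15],[-36,-28.1,0,0,0,0.15],[-39.2,-30.6,0,0,0,0.15],[-42.4,-33.1,0,0,0,0.15],[-45.6,-35.6,0.3,0,0,0.15],[-48.5,-37.8,0.5,0,0,0.15],[-51.2,-40,0.7,0,0,0.15],[-53.3,-41.6,0.7,0,0,0.15],[-54.8,-42.8,0.7,0,0,0.15],[-55.45,-43.27,0.7,0,0,0.15]]], "hand": -1}}

```text
time: 1.82
ee_pos: [0.5795, -0.0367, 0.2]
eef_rot: [-3.141, 0.001, 2.774]
contact_force: [1.2, 0.1, 0.3]
finger_gap: 1.0
grip_force: 0.0
```

```bash
python3 -c "
from h import *
plan([.578,-.0345,.104],159.1)
im,d=grab('wrist'); save('w1',cv2.resize(im,(800,600)))
P,im,d=cloud('wrist'); z=P[...,2]
m=(d>0)&(z>.12)&(z<.15)&(np.hypot(P[...,0]-.578,P[...,1]+.0345)<.03); print(m.sum(),P[m].mean(0) if m.any() else 0, np.ptp(P[m],0) if m.any() else 0)
m=(d>0)&(z>.088)&(z<.1)&(np.hypot(P[...,0]-.578,P[...,1]+.0345)<.045); print(m.sum(),(P[m].max(0)+P[m].min(0))/2 if m.any() else 0, np.ptp(P[m],0) if m.any() else 0)
"
```

```text
t 1.8167 at [ 0.5795 -0.0367  0.2   ] [-1.7996e+02  4.0000e-02  1.5896e+02] gap 1.0000727824847553 F [1.2  0.07 0.3 ]
shift cm [0.23 0.16 9.6 ] turn [-0.008  0.007 -0.028]
422 [ 0.57757124 -0.03454289  0.13368278] [0.0170761  0.01754909 0.01735568]
2873 [ 0.57913066 -0.0352668   0.0938506 ] [0.06314814 0.063509   0.01167884]
```

View pics/w1.png

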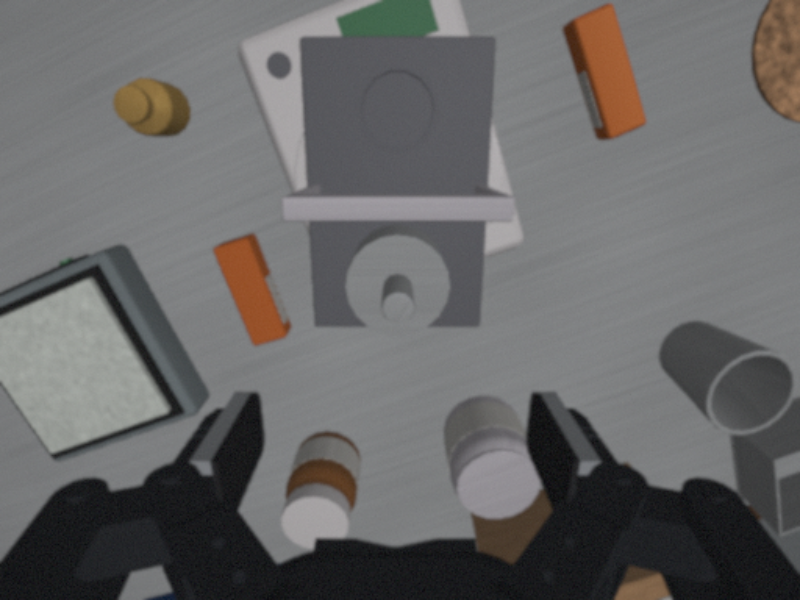

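The wrist view shows the cover handle at (398,300), centred between the open fingers, with the arch bar at (398,208) well clear. I'll descend partway and check again.

Request:
{"op": "apply_moves", "data": {"series": [[[0,0,0.5,0,0,0],[0,0,1.5,0,0,0],[0,0,2.5,0,0,0],[0,0,3.5,0,0,0],[0,0,4.0,0,0,0],[0,0,4.0,0,0,0],[0,0,4.0,0,0,0]]]}}

```text
time: 2.45
ee_pos: [0.5776, -0.0335, 0.1598]
eef_rot: [-3.141, -0.001, 2.777]
contact_force: [0.5, -0.6, 0.5]
finger_gap: 1.003
grip_force: 0.0
```

```bash
python3 -c "
from h import *
plan([.5778,-.0345,.104],159.1)"
```

```text
t 2.45 at [ 0.5776 -0.0335  0.1598] [-1.7998e+02 -7.0000e-02  1.5913e+02] gap 1.0027586768059675 F [ 0.49 -0.55  0.5 ]
shift cm [-0.06 -0.08  5.58] turn [-0.003 -0.015  0.006]
```

Request:
{"op": "apply_moves", "data": {"series": [[[0,-0.05,0.5,0,0,0],[0,-0.05,1.5,0,0,0],[0,-0.05,2.5,0,0,0],[0,-0.05,3.5,0,0,0],[0,-0.05,4.4,0,0,0],[0,-0.05,5.0,0,0,0],[0,-0.05,5.4,0,0,0],[0,-0.05,5.6,0,0,0],[0,-0.05,5.6,0,0,0],[0,-0.05,5.6,0,0,0]]]}}

```text
time: 3.28
ee_pos: [0.5782, -0.0345, 0.1046]
eef_rot: [-3.142, 0.0, 2.777]
contact_force: [0.9, -0.6, 0.1]
finger_gap: 0.999
grip_force: 0.0
```

Request:
{"op": "apply_moves", "data": {"series": [[[0,0,0,0,0,0],[0,0,0,0,0,0],[0,0,0,0,0,0],[0,0,0,0,0,0],[0,0,0,0,0,0],[0,0,0,0,0,0],[0,0,0,0,0,0],[0,0,0,0,0,0],[0,0,0,0,0,0],[0,0,0,0,0,0],[0,0,0,0,0,0],[0,0,0,0,0,0]]], "hand": 1}}

```text
time: 4.28
ee_pos: [0.5781, -0.0347, 0.1048]
eef_rot: [-3.141, 0.0, 2.777]
contact_force: [-1.1, -0.8, 5.9]
finger_gap: 0.167
grip_force: 58.7
```

Request:
{"op": "apply_moves", "data": {"series": [[[0,0,-0.2,0,0,0],[0,0,-0.6,0,0,0],[0,0,-1.2,0,0,0],[0,0,-2,0,0,0],[0,0,-3,0,0,0],[0,0,-4,0,0,0],[0,0,-5,0,0,0],[0,0,-6,0,0,0],[0,0,-7,0,0,0],[0,0,-8,0,0,0],[0,0,-8.7,0,0,0],[0,0,-9.2,0,0,0],[0,0,-9.5,0,0,0],[0,0,-9.5,0,0,0],[0,0,-9.5,0,0,0]]]}}

```text
time: 5.53
ee_pos: [0.5778, -0.0345, 0.1992]
eef_rot: [-3.141, -0.0, 2.777]
contact_force: [-0.1, -0.5, -1.5]
finger_gap: 0.166
grip_force: 58.6
```

```bash
python3 -c "
from h import *
plan([.5412,.3177,.20],159.1)
a,_=grab('side'); b,_=grab('wrist')
save('s2',np.hstack([cv2.resize(a[130:280,200:350],(400,400)),cv2.resize(b,(400,400))]))
P,im,d=cloud('wrist');z=P[...,2]
s=manip.sense()['ee_pos']
m=(d>0)&(z>.14)&(z<.21)&(np.hypot(P[...,0]-s[0],P[...,1]-s[1])<.045); print(m.sum(),np.percentile(P[m],[2,50,98],axis=0).round(4))
"
```

```text
t 5.5333 at [ 0.5778 -0.0345  0.1992] [-1.7999e+02 -2.0000e-02  1.5909e+02] gap 0.1663274861835903 F [-0.13 -0.52 -1.47]
shift cm [15.99 31.6  -0.08] turn [-0.002 -0.004 -0.001]
5853 [[ 0.5475 -0.0629  0.1541]
 [ 0.5666 -0.0279  0.1896]
 [ 0.5964 -0.0052  0.204 ]]
```

View pics/s2.png

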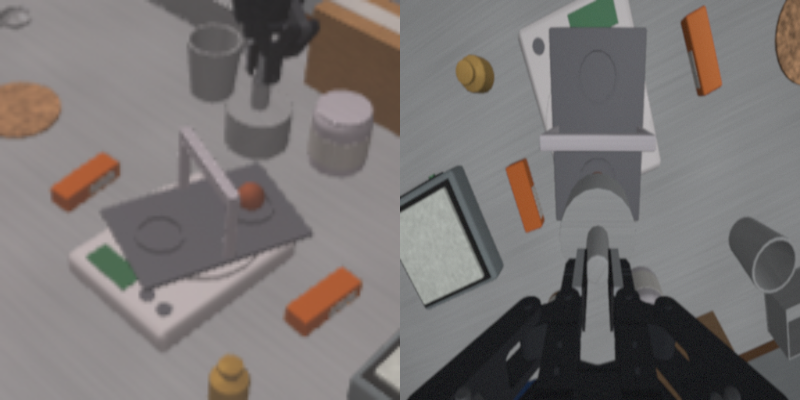

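The cover hangs upright in the grip (side view at (258,115)), and the sweet is in its pocket at (250,195). Next I'll carry the cover to the mat, a little higher to clear the arch.

Request:
{"op": "apply_moves", "data": {"series": [[[0,0,-0.7,0,0,0],[0.2,0.3,-1.5,0,0,0],[0.6,1.2,-2,0,0,0],[1.3,2.5,-2,0,0,0],[2.2,4.4,-2,0,0,0],[3.3,6.5,-2,0,0,0],[4.5,8.9,-2,0,0,0],[5.8,11.4,-2,0,0,0],[7.1,14,-2,0,0,0],[8.4,16.6,-2,0,0,0],[9.7,19.2,-2,0,0,0],[11,21.7,-2,0,0,0],[12.2,24,-2,0,0,0],[13.2,26.1,-2,0,0,0],[14.1,27.9,-2,0,0,0],[14.9,29.4,-2,0,0,0],[15.5,30.6,-2,0,0,0],[15.9,31.3,-2,0,0,0],[16,31.6,-2,0,0,0],[16,31.6,-2,0,0,0]]]}}

```text
time: 7.3
ee_pos: [0.541, 0.3184, 0.2193]
eef_rot: [-3.141, 0.0, 2.778]
contact_force: [1.1, -0.8, -1.1]
finger_gap: 0.163
grip_force: 58.7
```

Request:
{"op": "apply_moves", "data": {"series": [[[0,0,0.6,0,0,0],[0,0,1.6,0,0,0],[0,0,3,0,0,0],[0,0,4.6,0,0,0],[0,0,6.2,0,0,0],[0,0,7.8,0,0,0],[0,0,9.4,0,0,0],[0,0,11,0,0,0],[0,0,12.4,0,0,0],[0,0,13.5,0,0,0],[0,0,14.2,0,0,0],[0,0,14.6,0,0,0],[0,0,14.8,0,0,0],[0,0,14.8,0,0,0],[0,0,14.8,0,0,0]]]}}

```text
time: 8.55
ee_pos: [0.5418, 0.3179, 0.072]
eef_rot: [3.141, 0.001, 2.777]
contact_force: [-0.2, -0.6, -1.7]
finger_gap: 0.163
grip_force: 58.7
```

```bash
python3 -c "
from h import *
plan([.5412,.3177,.0568],159.1)"
```

```text
t 8.55 at [0.5418 0.3179 0.072 ] [1.7996e+02 5.0000e-02 1.5909e+02] gap 0.16329372426846986 F [-0.16 -0.61 -1.67]
shift cm [ 0.05 -0.05  1.52] turn [ 0.008  0.009 -0.002]
```

Now a slow lower until it makes contact.

Request:
{"op": "apply_moves", "data": {"series": [[[0,0,0.3,0,0,0],[0,0,0.6,0,0,0],[0,0,0.9,0,0,0],[0,0,1.1,0,0,0],[0,0,1.25,0,0,0],[0,0,1.35,0,0,0],[0,0,1.4,0,0,0],[0,0,1.4,0,0,0],[0,0,1.4,0,0,0]]]}}

```text
time: 9.3
ee_pos: [0.5413, 0.3178, 0.0574]
eef_rot: [-3.142, 0.0, 2.777]
contact_force: [0.7, 0.5, -1.5]
finger_gap: 0.162
grip_force: 58.7
```

Request:
{"op": "apply_moves", "data": {"series": [[[0,0,0.05,0,0,0],[0,0,0.1,0,0,0],[0,0,0.15,0,0,0],[0,0,0.15,0,0,0]]]}}

```text
time: 9.63
ee_pos: [0.5415, 0.3178, 0.0568]
eef_rot: [3.141, 0.001, 2.777]
contact_force: [-1.6, -0.5, 5.1]
finger_gap: 0.165
grip_force: 59.5
```

Contact is felt, so I'll open the gripper.

Request:
{"op": "apply_moves", "data": {"series": [[[0,0,0,0,0,0],[0,0,0,0,0,0],[0,0,0,0,0,0],[0,0,0,0,0,0],[0,0,0,0,0,0],[0,0,0,0,0,0],[0,0,0,0,0,0],[0,0,0,0,0,0],[0,0,0,0,0,0],[0,0,0,0,0,0]]], "hand": -1}}

```text
time: 10.47
ee_pos: [0.5413, 0.3178, 0.0559]
eef_rot: [-3.142, -0.0, 2.777]
contact_force: [-0.2, 0.9, -0.0]
finger_gap: 1.0
grip_force: 0.0
```

Request:
{"op": "apply_moves", "data": {"series": [[[0,0,-0.4,0,0,0],[0,0,-1.2,0,0,0],[0,0,-2.4,0,0,0],[0,0,-4,0,0,0],[0,0,-6,0,0,0],[0,0,-8,0,0,0],[0,0,-10,0,0,0],[0,0,-12,0,0,0],[0,0,-13.5,0,0,0],[0,0,-14.3,0,0,0],[0,0,-14.6,0,0,0],[0,0,-14.6,0,0,0]]]}}

```text
time: 11.47
ee_pos: [0.5417, 0.318, 0.203]
eef_rot: [3.14, 0.001, 2.777]
contact_force: [0.3, -0.3, -0.3]
finger_gap: 1.002
grip_force: 0.0
```

```bash
python3 -c "
from h import *
plan([.5296,-.0159,.20],69.1)
a,_=grab('side'); b,_=grab('wrist'); save('s3',np.hstack([cv2.resize(a[120:270,170:320],(400,400)),cv2.resize(b,(400,400))]))
P,im,d=cloud('wrist');z=P[...,2]
for lo,hi in [(.035,.055),(.08,.095)]:
  m=(d>0)&(z>lo)&(z<hi)&(np.hypot(P[...,0]-.5412,P[...,1]-.3177)<.05); print(m.sum(),(P[m].max(0)+P[m].min(0))/2,np.median(P[m],0))
"
```

```text
t 11.4667 at [0.5417 0.318  0.203 ] [1.7993e+02 7.0000e-02 1.5910e+02] gap 1.002233384473106 F [ 0.3  -0.34 -0.3 ]
shift cm [-10.78 -31.62   0.28] turn [2.2000e-02 1.0000e-03 1.7999e+01]
2194 [0.54271561 0.31719616 0.04492213] [0.53791378 0.32010059 0.04765661]
258 [0.5426446  0.31748546 0.08478896] [0.54179808 0.3177177  0.08747366]
```

View pics/s3.png

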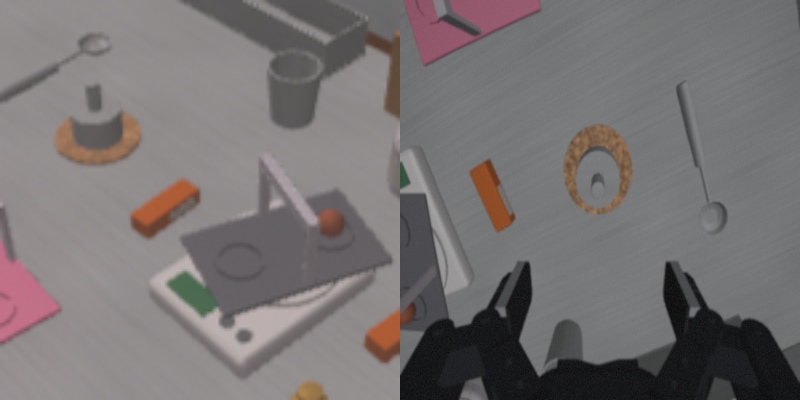

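The cover stands upright, centred on the mat (side view at (97,120), wrist view at (598,175)). The sweet is at rest in its pocket at (330,222). Next I'll go above the arch handle and turn the gripper by 90°.

Request:
{"op": "apply_moves", "data": {"series": [[[-0.2,-0.5,0,0,0,0.4],[-0.5,-1.5,0,0,0,1.2],[-1,-3,0,0,0,2.1],[-1.6,-4.8,0,0,0,3.1],[-2.3,-6.8,0,0,0,4.2],[-3,-8.8,0,0,0,5.3],[-3.7,-10.8,0,0,0,6.4],[-4.4,-12.9,0,0,0,7.5],[-5.1,-15,0,0,0,8.6],[-5.8,-17.1,0,0,0,9.7],[-6.5,-19.2,0,0,0,10.8],[-7.2,-21.2,0,0,0,11.9],[-7.9,-23.2,0,0,0,13],[-8.6,-25.2,0,0,0,14.1],[-9.2,-27,0,0,0,15.1],[-9.8,-28.7,0,0,0,16.1],[-10.3,-30.2,0,0,0,17],[-10.6,-31.1,0.1,0,0,17.6],[-10.8,-31.6,0.3,0,0,18],[-10.8,-31.6,0.3,0,0,18]]]}}

```text
time: 13.23
ee_pos: [0.5286, -0.0168, 0.1976]
eef_rot: [-3.139, 0.001, 1.204]
contact_force: [0.3, -0.6, 0.3]
finger_gap: 1.0
grip_force: 0.0
```

```bash
python3 -c "
from h import *
im,d=grab('wrist'); P,im,d=cloud('wrist');z=P[...,2]
m=((d>0)&(z>.125)&(z<.145)&(np.hypot(P[...,0]-.5296,P[...,1]+.0159)<.07)).astype(np.uint8)
n,l,s,_=cv2.connectedComponentsWithStats(m); k=1+s[1:,4].argmax(); q=P[l==k]; print(s[k,4],cv2.minAreaRect(q[:,:2].astype(np.float32)),np.median(q,0), np.percentile(q[:,2],90))
plan([.5296,-.0159,.111],69.1)
"
```

```text
1992 ((0.5308574438095093, -0.016507543623447418), (0.1143869161605835, 0.011927972547709942), 69.07959747314453) [ 0.53352186 -0.01003809  0.13746148] 0.138314420463468
t 13.2833 at [ 0.5287 -0.016   0.1979] [-1.7988e+02  2.0000e-02  6.9090e+01] gap 1.0037750873921185 F [ 0.35 -0.06  0.26]
shift cm [0.05 0.09 8.69] turn [-0.024  0.004 -0.002]
```

Request:
{"op": "apply_moves", "data": {"series": [[[0,0.1,0.5,0,0,0],[0,0.1,1.5,0,0,0],[0,0.13,2.8,0,0,0],[0,0.13,4.2,0,0,0],[0,0.13,5.6,0,0,0],[0,0.13,6.8,0,0,0],[0,0.13,7.7,0,0,0],[0,0.13,8.3,0,0,0],[0,0.13,8.6,0,0,0],[0,0.13,8.7,0,0,0],[0,0.13,8.7,0,0,0],[0,0.13,8.7,0,0,0]]]}}

```text
time: 14.28
ee_pos: [0.5311, -0.0165, 0.1124]
eef_rot: [3.141, -0.0, 1.206]
contact_force: [0.1, 1.0, 0.5]
finger_gap: 1.001
grip_force: 0.0
```

Request:
{"op": "apply_moves", "data": {"series": [[[0,0,0,0,0,0],[0,0,0,0,0,0],[0,0,0,0,0,0],[0,0,0,0,0,0]]], "hand": 0.3}}

```text
time: 14.62
ee_pos: [0.5308, -0.0165, 0.1122]
eef_rot: [3.141, 0.0, 1.206]
contact_force: [-1.1, 0.1, -0.3]
finger_gap: 0.456
grip_force: 0.0
```

Request:
{"op": "apply_moves", "data": {"series": [[[0,0,0,0,0,0],[0,0,0,0,0,0],[0,0,0,0,0,0],[0,0,0,0,0,0],[0,0,0,0,0,0],[0,0,0,0,0,0],[0,0,0,0,0,0]]], "hand": 0.55}}

```text
time: 15.2
ee_pos: [0.5306, -0.0164, 0.1119]
eef_rot: [-3.142, 0.0, 1.206]
contact_force: [-0.1, -0.1, 0.6]
finger_gap: 0.228
grip_force: 0.0
```

```bash
python3 -c "
from h import *
im,d=grab('wrist'); save('w4',cv2.resize(im,(600,450))); plan([.5305,-.0163,.111],69.1)
"
```

```text
t 15.25 at [ 0.5306 -0.0164  0.1119] [-1.800e+02  1.000e-02  6.909e+01] gap 0.23029260601446178 F [-0.34  0.66 -0.04]
shift cm [ 0.01 -0.01  0.09] turn [-0.001  0.002 -0.001]
```

View pics/w4.png

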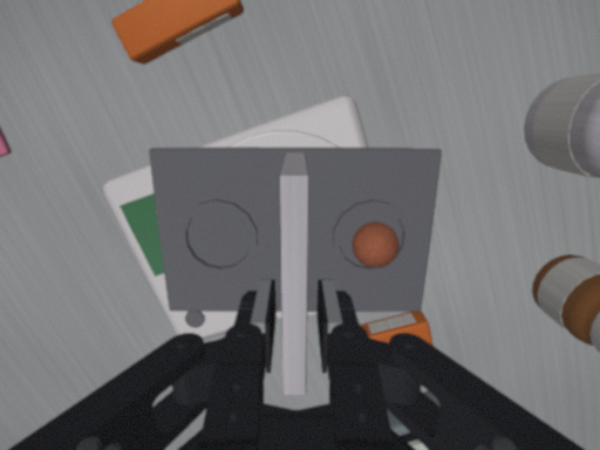

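The wrist view shows the bar at (294,270) between the pads at (270,330) and (322,330), and the sweet at (376,245) inside its rim. I'll close gently in steps.

Request:
{"op": "apply_moves", "data": {"series": [[[0,0,0,0,0,0],[0,0,0,0,0,0],[0,0,0,0,0,0]]], "hand": 0.7}}

```text
time: 15.5
ee_pos: [0.5302, -0.0163, 0.1118]
eef_rot: [-3.141, 0.0, 1.206]
contact_force: [-1.1, 0.8, 1.3]
finger_gap: 0.15
grip_force: 0.7
```

Request:
{"op": "apply_moves", "data": {"series": [[[0,0,0,0,0,0],[0,0,0,0,0,0],[0,0,0,0,0,0]]], "hand": 0.8}}

```text
time: 15.75
ee_pos: [0.5298, -0.0162, 0.1118]
eef_rot: [-3.14, 0.0, 1.206]
contact_force: [-3.8, 2.3, 1.8]
finger_gap: 0.108
grip_force: 37.0
```

Request:
{"op": "apply_moves", "data": {"series": [[[0,0,0,0,0,0],[0,0,0,0,0,0],[0,0,0,0,0,0],[0,0,0,0,0,0],[0,0,0,0,0,0],[0,0,0,0,0,0],[0,0,0,0,0,0],[0,0,0,0,0,0],[0,0,0,0,0,0],[0,0,0,0,0,0],[0,0,0,0,0,0],[0,0,0,0,0,0]]], "hand": 1}}

```text
time: 16.75
ee_pos: [0.5299, -0.0162, 0.1119]
eef_rot: [-3.14, 0.0, 1.206]
contact_force: [-4.5, 1.5, 5.2]
finger_gap: 0.09
grip_force: 58.8
```

Request:
{"op": "apply_moves", "data": {"series": [[[0,0,-0.05,0,0,0],[0,0,-0.15,0,0,0],[0,0,-0.3,0,0,0],[0,0,-0.5,0,0,0],[0,0,-0.8,0,0,0],[0,0,-1.2,0,0,0],[0,0,-1.6,0,0,0],[0,0,-2.1,0,0,0],[0,0,-2.6,0,0,0],[0,0,-3.1,0,0,0],[0,0,-3.6,0,0,0],[0,0,-4.1,0,0,0],[0,0,-4.5,0,0,0],[0,0,-4.8,0,0,0],[0,0,-5,0,0,0],[0,0,-5,0,0,0],[0,0,-5,0,0,0],[0,0,-5,0,0,0],[0,0,-5,0,0,0]]]}}

```text
time: 18.33
ee_pos: [0.5304, -0.0164, 0.1616]
eef_rot: [-3.141, 0.0, 1.206]
contact_force: [0.4, -0.9, -3.7]
finger_gap: 0.085
grip_force: 58.8
```

```bash
cat > chk.py <<'E'
from h import *
grab('wrist'); P,im,d=cloud('wrist'); s=manip.sense(); c=s['ee_pos']; z=P[...,2]-c[2]
rel=(P-c)@np.array([[np.cos(a:=np.radians(-20.9)),-np.sin(a),0],[np.sin(a),np.cos(a),0],[0,0,1]])
m=(d>0)&(abs(z+.0585)<.012)&(abs(rel[...,0])<.09)&(abs(rel[...,1])<.055)
A=np.c_[P[m][:,:2],np.ones(m.sum())]; f,*_=np.linalg.lstsq(A,P[m][:,2],rcond=None)
print('plate',m.sum(),'grad',f[:2],'z at c',f@[c[0],c[1],1],'in tray frame tilt x,y',[f[0]*np.cos(a)+f[1]*np.sin(a),-f[0]*np.sin(a)+f[1]*np.cos(a)])
b=(d>0)&(im[...,0]>1.6*im[...,2])&(abs(rel[...,0]-.052)<.03)&(abs(rel[...,1])<.035)&(z<-.02)&(z>-.06)
u=np.argwhere(b); print('sweet px',b.sum(),u.mean(0),'rel (surface)',rel[b].mean(0),'world',P[b].mean(0))
E
cat >>chk.py <<'E'
import sys; tgt=np.array([.5638,-.3068])-.052*np.array([np.cos(a),np.sin(a)])
print('tgt',tgt); plan([*tgt,c[2]],69.1); save(sys.argv[1],cv2.resize(im,(600,450)))
E
python3 chk.py w5
```

```text
plate 23494 grad [-0.00245653 -0.00140234] z at c 0.10351126294194024 in tray frame tilt x,y [np.float64(-0.0017946328764089745), np.float64(-0.0021864059136778515)]
sweet px 1146 [208.36474695 320.95375218] rel (surface) [ 0.05062069  0.00381118 -0.03366618] world [ 0.579063   -0.03092111  0.12792234]
tgt [ 0.51522137 -0.28824962]
t 18.3833 at [ 0.5304 -0.0164  0.1616] [-1.7996e+02  1.0000e-02  6.9090e+01] gap 0.08320145858148675 F [ 0.34  0.13 -3.49]
shift cm [-25.94   8.28   0.  ] turn [-0.007  0.003 -0.001]
```

View pics/w5.png

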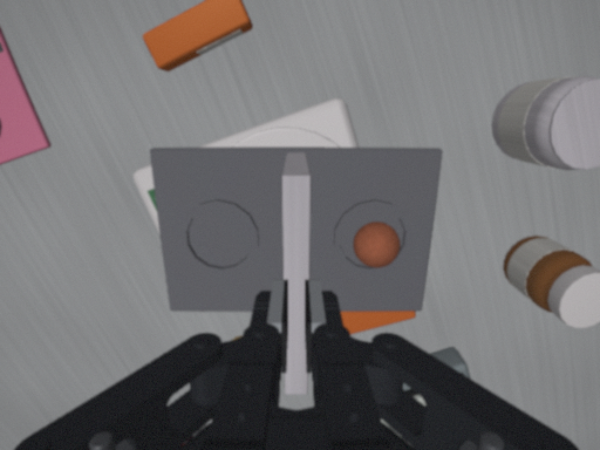

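The tray is level (tilt about 0.002 rad), and the sweet at (376,245) is in its rim. Now a smooth, slow carry to the detector, in two halves.

Request:
{"op": "apply_moves", "data": {"series": [[[0,0,0,0,0,0],[-0.03,0.01,0,0,0,0],[-0.1,0.03,0,0,0,0],[-0.22,0.07,0,0,0,0],[-0.42,0.13,0,0,0,0],[-0.69,0.22,0,0,0,0],[-1.05,0.34,0,0,0,0],[-1.5,0.48,0,0,0,0],[-2.05,0.65,0,0,0,0],[-2.69,0.86,0,0,0,0],[-3.41,1.09,0,0,0,0],[-4.23,1.35,0,0,0,0],[-5.13,1.64,0,0,0,0],[-6.1,1.95,0,0,0,0],[-7.14,2.28,0,0,0,0],[-8.23,2.63,0,0,0,0],[-9.38,2.99,0,0,0,0],[-10.56,3.37,0,0,0,0],[-11.76,3.75,0,0,0,0],[-12.97,4.14,0,0,0,0]]]}}

```text
time: 20.05
ee_pos: [0.5229, -0.1538, 0.1619]
eef_rot: [-3.142, 0.0, 1.206]
contact_force: [0.8, 0.2, -4.2]
finger_gap: 0.088
grip_force: 58.8
```

Request:
{"op": "apply_moves", "data": {"series": [[[-1.21,0.39,0,0,0,0],[-2.41,0.77,0,0,0,0],[-3.59,1.15,0,0,0,0],[-4.74,1.51,0,0,0,0],[-5.83,1.86,0,0,0,0],[-6.87,2.19,0,0,0,0],[-7.84,2.5,0,0,0,0],[-8.74,2.79,0,0,0,0],[-9.56,3.05,0,0,0,0],[-10.28,3.28,0,0,0,0],[-10.92,3.49,0,0,0,0],[-11.47,3.66,0,0,0,0],[-11.92,3.8,0,0,0,0],[-12.28,3.92,0,0,0,0],[-12.55,4.01,0,0,0,0],[-12.75,4.07,0,0,0,0],[-12.87,4.11,0,0,0,0],[-12.94,4.13,0,0,0,0],[-12.97,4.14,0,0,0,0],[-12.97,4.14,0,0,0,0]]]}}

```text
time: 21.72
ee_pos: [0.5154, -0.2882, 0.1619]
eef_rot: [-3.141, 0.0, 1.206]
contact_force: [-0.3, 0.1, -3.1]
finger_gap: 0.087
grip_force: 58.8
```

Request:
{"op": "apply_moves", "data": {"series": [[[0,0,0.02,0,0,0],[0,0,0.08,0,0,0],[0,0,0.18,0,0,0],[0,0,0.3,0,0,0],[0,0,0.45,0,0,0],[0,0,0.6,0,0,0],[0,0,0.73,0,0,0],[0,0,0.83,0,0,0],[0,0,0.88,0,0,0],[0,0,0.9,0,0,0],[0,0,0.9,0,0,0],[0,0,0.9,0,0,0],[0,0,0.9,0,0,0],[0,0,0.9,0,0,0],[0,0,0.9,0,0,0],[0,0,0.9,0,0,0],[0,0,0.9,0,0,0],[0,0,0.9,0,0,0]]]}}

```text
time: 23.22
ee_pos: [0.5154, -0.2883, 0.153]
eef_rot: [3.142, 0.0, 1.206]
contact_force: [0.8, -0.1, -4.1]
finger_gap: 0.088
grip_force: 58.8
```

```bash
python3 chk.py w6; python3 -c "
from h import *
a,_=grab('side'); save('s6',np.hstack([cv2.resize(a,(533,400)),cv2.resize(cv2.imread('pics/w6.png')[...,::-1],(267,400))]))"
```

```text
plate 23486 grad [-0.00191179 -0.00100786] z at c 0.09482355471396985 in tray frame tilt x,y [np.float64(-0.0014264620414940435), np.float64(-0.00162355508178308)]
sweet px 1150 [208.40086957 320.8973913 ] rel (surface) [ 0.05065615  0.00379401 -0.03364199] world [ 0.56408178 -0.30284897  0.11929576]
tgt [ 0.51522137 -0.28824962]
t 23.2667 at [ 0.5154 -0.2883  0.1529] [-1.800e+02  1.000e-02  6.909e+01] gap 0.08905409913957152 F [-0.18  0.1  -3.18]
shift cm [ 0.   -0.02  0.  ] turn [-0.     0.001 -0.002]
```

View pics/s6.png

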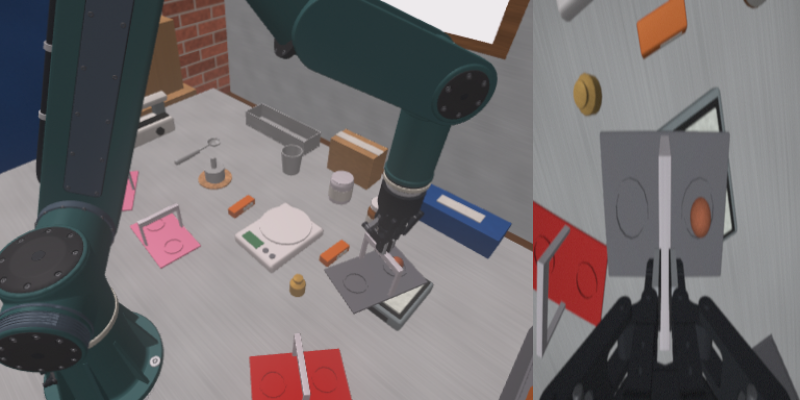

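The tray is held level over the detector at (385,280), with the sweet in its rim at (700,215). The cover stands on the mat at (214,172), and the bystanders look to be where they were. Everything is in place, so I'll hand the job in.

```bash
python3 -c "
from workcell import manip
print(manip.job_done())"
```

```text
the job is handed in; nothing more can be done
None
```

I handed the job in at about 23 s, with the cover standing released on the cork mat and the tray held level and still, the sweet in its pocket over the middle of the detector plate and the underside about 4 cm above it; no verdict came back.

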